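# Gang three carving blanks in the vise

### The job

Count three plain blocks (flat-ended, without a tenon) out of the leaning rack, stand them on end side by side between the jaws of the vise, their flat faces to the jaws, and crank the vise shut so that the jaw holds all three firmly. Leave the fourth plain block and both tenoned ones in their pockets, do not disturb the glue bottle, chisel and mallet, and let go of everything at the end.

Things in the scene. Friction and masses are not known exactly. Their poses are not given: they have to be found in the camera images.
- rack: wooden rack fixed to the bench, left or right of its middle; origin on the bench; x away from the robot at yaw 0, z up. Base 120 x 260 mm, its centre at x = -45 mm. Six pockets in a row along y (at -100, -60, -20, 20, 60, 100 mm) lean 0.50 rad (29 deg) from vertical, mouths away from the robot: they run up along (0.479, 0, 0.878). Blocks slide out along that line.
- rack_row (a point): centre of the row of seated blocks' centres; axes of the rack. Pockets are 36 x 20.5 mm and 35 mm deep, so blocks stick out 55 mm. Partitions between neighbours, 4 mm thick, reach 60 mm above the pocket floors and leave no room for fingers between blocks: pinch a block on its two 34 mm wide faces, tool leaning like the pockets. Before and behind them all is clear.
- vise_bed (a point): middle of the flat bed of the green vise, 20 mm above the bench; the vise is fixed to the bench on the side where the rack is not. x from the moving jaw (robot side) to the fixed jaw, y along the jaws, z up. Fixed jaw's face at x = 20 mm, moving jaw's at -20 mm + 10 mm per rad of crank. Jaws 150 mm long (y -75 to 75), 32 mm high over the bed: three blocks fit side by side.
- crank (a joint): the vise's crank, rad: 0 fully open, grows clockwise seen from above and closes the jaw 10 mm per rad, to 3.2 at most; starts at 0 to 0.6. The jaw meets 18 mm blocks at 2.2; from there its sprung face gives, adding 5 N of clamping per 0.1 rad: 2.6 to 2.8 is firm, from 3.1 it is solid. It turns stiffly (7 N at the knob, 13 N when firm) and stays where it is left.
- crank_axis (a point): point on the crank's vertical axis, 90 mm above the bench, 105 mm from vise_bed along the vise's -x; axes as vise_bed. Below are a gear housing 60 mm wide and the crank arm, its top 66 mm above the bench. At crank q the knob is 50 mm from this point in the direction -2.0 - q rad (counter-clockwise from the vise's x): it passes on the robot side.
- knob_mid (a point): middle of the upright, free-spinning wooden crank knob, 18 mm diameter, 42 mm tall (66 to 108 mm above the bench; this point is 90 mm above it). It can be pinched from above and led round. Its own axes spin with it.
- jaw: the moving jaw of the vise, 150 mm long, 35 mm thick with its sprung face plate, top 52 mm above the bench. Its origin lies 20 mm below vise_bed when the vise is fully open and slides along the vise's x with the jaw; its face, when nothing presses on it, is at x = -20 mm from the origin.
- glue_bottle: white glue bottle, 58 mm diameter, 150 mm tall, between rack and vise; origin at the centre of its underside. Not to be disturbed.
- chisel: chisel lying on the bench in front of the robot, 250 mm long along its x (handle to -x, 26 mm wide, 24 mm high); origin under the ferrule. Not to be disturbed.
- mallet: wooden mallet lying at the far side of the bench: head 70 x 110 x 60 mm with its origin under its centre, handle 210 mm along its own -x. Not to be disturbed.
- plain1: plain pale wooden block 18 x 34 x 90 mm (x thickness, y width, z length), 45 g, in one of the rack's pockets at the start. Origin at its centre; z runs along its length, towards the free end as it stands in the rack. Flat ends, nothing on them.
- plain2: plain pale wooden block 18 x 34 x 90 mm (x thickness, y width, z length), 45 g, in one of the rack's pockets at the start. Origin at its centre; z runs along its length, towards the free end as it stands in the rack. Flat ends, nothing on them.
- plain3: plain pale wooden block 18 x 34 x 90 mm (x thickness, y width, z length), 45 g, in one of the rack's pockets at the start. Origin at its centre; z runs along its length, towards the free end as it stands in the rack. Flat ends, nothing on them.
- plain4: plain pale wooden block 18 x 34 x 90 mm (x thickness, y width, z length), 45 g, in one of the rack's pockets at the start. Origin at its centre; z runs along its length, towards the free end as it stands in the rack. Flat ends, nothing on them.
- tenon1: tenoned pale wooden block 18 x 34 x 90 mm (x thickness, y width, z length), 45 g, in one of the rack's pockets at the start. Origin at its centre; z runs along its length, towards the free end as it stands in the rack. A round tenon, 16 mm diameter and 20 mm long, stands on its free end: the wrong kind.
- tenon2: tenoned pale wooden block 18 x 34 x 90 mm (x thickness, y width, z length), 45 g, in one of the rack's pockets at the start. Origin at its centre; z runs along its length, towards the free end as it stands in the rack. A round tenon, 16 mm diameter and 20 mm long, stands on its free end: the wrong kind.
Not all that is in view belongs to the job. Leave any turquoise look-alike of the plain2 alone.

How it is judged (in metres and radians):
At the end, for the whole second after the job is handed in: Three plain blocks stand on the vise bed: upright and square to the jaws within 0.1 rad, centre 40-50 mm above the bed and within 70 mm of the jaws' middle, each pressed by the moving jaw with over 3 N. The other three blocks are within 15 mm of their starts. Blocks and crank are at rest ((((contact force between jaw and plain2 above 3 N and angle between the z axis of plain2 and the z axis of vise_bed, either way round below 0.1 rad and angle between the x axis of plain2 and the x axis of vise_bed, either way round below 0.1 rad and z of plain2 in the frame of vise_bed between 0.04 and 0.05 m and y of plain2 in the frame of vise_bed between -0.07 and 0.07 m and linear speed of plain2 below 0.01 m/s) and (contact force between jaw and plain3 above 3 N and angle between the z axis of plain3 and the z axis of vise_bed, either way round below 0.1 rad and angle between the x axis of plain3 and the x axis of vise_bed, either way round below 0.1 rad and z of plain3 in the frame of vise_bed between 0.04 and 0.05 m and y of plain3 in the frame of vise_bed between -0.07 and 0.07 m and linear speed of plain3 below 0.01 m/s) and (contact force between jaw and plain4 above 3 N and angle between the z axis of plain4 and the z axis of vise_bed, either way round below 0.1 rad and angle between the x axis of plain4 and the x axis of vise_bed, either way round below 0.1 rad and z of plain4 in the frame of vise_bed between 0.04 and 0.05 m and y of plain4 in the frame of vise_bed between -0.07 and 0.07 m and linear speed of plain4 below 0.01 m/s) and distance of plain1 from where it was at the start of the episode below 0.015 m and linear speed of plain1 below 0.01 m/s) or ((contact force between jaw and plain1 above 3 N and angle between the z axis of plain1 and the z axis of vise_bed, either way round below 0.1 rad and angle between the x axis of plain1 and the x axis of vise_bed, either way round below 0.1 rad and z of plain1 in the frame of vise_bed between 0.04 and 0.05 m and y of plain1 in the frame of vise_bed between -0.07 and 0.07 m and linear speed of plain1 below 0.01 m/s) and (contact force between jaw and plain3 above 3 N and angle between the z axis of plain3 and the z axis of vise_bed, either way round below 0.1 rad and angle between the x axis of plain3 and the x axis of vise_bed, either way round below 0.1 rad and z of plain3 in the frame of vise_bed between 0.04 and 0.05 m and y of plain3 in the frame of vise_bed between -0.07 and 0.07 m and linear speed of plain3 below 0.01 m/s) and (contact force between jaw and plain4 above 3 N and angle between the z axis of plain4 and the z axis of vise_bed, either way round below 0.1 rad and angle between the x axis of plain4 and the x axis of vise_bed, either way round below 0.1 rad and z of plain4 in the frame of vise_bed between 0.04 and 0.05 m and y of plain4 in the frame of vise_bed between -0.07 and 0.07 m and linear speed of plain4 below 0.01 m/s) and distance of plain2 from where it was at the start of the episode below 0.015 m and linear speed of plain2 below 0.01 m/s) or ((contact force between jaw and plain1 above 3 N and angle between the z axis of plain1 and the z axis of vise_bed, either way round below 0.1 rad and angle between the x axis of plain1 and the x axis of vise_bed, either way round below 0.1 rad and z of plain1 in the frame of vise_bed between 0.04 and 0.05 m and y of plain1 in the frame of vise_bed between -0.07 and 0.07 m and linear speed of plain1 below 0.01 m/s) and (contact force between jaw and plain2 above 3 N and angle between the z axis of plain2 and the z axis of vise_bed, either way round below 0.1 rad and angle between the x axis of plain2 and the x axis of vise_bed, either way round below 0.1 rad and z of plain2 in the frame of vise_bed between 0.04 and 0.05 m and y of plain2 in the frame of vise_bed between -0.07 and 0.07 m and linear speed of plain2 below 0.01 m/s) and (contact force between jaw and plain4 above 3 N and angle between the z axis of plain4 and the z axis of vise_bed, either way round below 0.1 rad and angle between the x axis of plain4 and the x axis of vise_bed, either way round below 0.1 rad and z of plain4 in the frame of vise_bed between 0.04 and 0.05 m and y of plain4 in the frame of vise_bed between -0.07 and 0.07 m and linear speed of plain4 below 0.01 m/s) and distance of plain3 from where it was at the start of the episode below 0.015 m and linear speed of plain3 below 0.01 m/s) or ((contact force between jaw and plain1 above 3 N and angle between the z axis of plain1 and the z axis of vise_bed, either way round below 0.1 rad and angle between the x axis of plain1 and the x axis of vise_bed, either way round below 0.1 rad and z of plain1 in the frame of vise_bed between 0.04 and 0.05 m and y of plain1 in the frame of vise_bed between -0.07 and 0.07 m and linear speed of plain1 below 0.01 m/s) and (contact force between jaw and plain2 above 3 N and angle between the z axis of plain2 and the z axis of vise_bed, either way round below 0.1 rad and angle between the x axis of plain2 and the x axis of vise_bed, either way round below 0.1 rad and z of plain2 in the frame of vise_bed between 0.04 and 0.05 m and y of plain2 in the frame of vise_bed between -0.07 and 0.07 m and linear speed of plain2 below 0.01 m/s) and (contact force between jaw and plain3 above 3 N and angle between the z axis of plain3 and the z axis of vise_bed, either way round below 0.1 rad and angle between the x axis of plain3 and the x axis of vise_bed, either way round below 0.1 rad and z of plain3 in the frame of vise_bed between 0.04 and 0.05 m and y of plain3 in the frame of vise_bed between -0.07 and 0.07 m and linear speed of plain3 below 0.01 m/s) and distance of plain4 from where it was at the start of the episode below 0.015 m and linear speed of plain4 below 0.01 m/s)) and velocity of joint crank below 0.05 rad/s and distance of each of tenon1, tenon2 from where it was at the start of the episode below 0.015 m and linear speed of each of tenon1, tenon2 below 0.01 m/s); the robot touches nothing.
It fails at once if the glue bottle is moved more than 30 mm (distance of glue_bottle from where it was at the start of the episode above 0.03 m).
It fails at once if the chisel is moved more than 30 mm (distance of chisel from where it was at the start of the episode above 0.03 m).
It fails at once if the mallet is moved more than 30 mm (distance of mallet from where it was at the start of the episode above 0.03 m).
It also fails if it takes over 72 s, if anything falls off the work surface, if the arm or the gripper's body presses on something with over 40 N, if the wrist force passes 120 N, or if a joint passes its speed limit or range.

### The arm

A 6-joint arm with a two-finger parallel gripper is mounted at the origin on the work surface. World frame = base frame: x ahead of the robot, y to its left, z up, the work surface at z = 0. Lengths are in mm, angles in rad, forces in N, time in s.
With the tool pointing down it reaches from about 325 to 775 mm from the base axis. Payload 9.3 kg.
Tool frame: the origin (TCP) lies at the centre of the arm's flange, where the gripper is bolted on; the fingertips stand 173 mm ahead of it and the grasp point (between the pads) lies 155 mm ahead of it (grip_depth is the z of the grasp point in the tool frame, in mm); z points along the fingers, y is the line along which they close (so a half turn about z gives the same grasp; the last joint's range is limited). The gripper opens to 85 mm and grips with 20 to 120 N. Pads are 22 mm wide; open, the fingers measure 114 mm over their backs; the gripper's body (76 mm by 85 mm) begins 54 mm behind the grasp point. The pads swing forward as they close: fully open they stand 13 mm farther back than shut.
Start: joints at [1.087, 0.259, 0.021, 1.334, 0, 1.418], TCP at [178.641, 520.178, 404.679] pointing down, gripper open.
Joint ranges: [-3.04, 3.04], [-0.91, 1.82], [-1.04, 1.36], [-1.92, 1.95], [-1.52, 1.45], [-3.14, 3.14]. Speed limits (rad/s): [2.22, 2.22, 2.79, 3.14, 3.14, 3.14].

### API

Orientations are given as [roll, pitch, yaw] about the fixed x, y, z axes, in that order (R = Rz(yaw) Ry(pitch) Rx(roll)).
In Python, from rig import read_state, camera, hand_in, grip_depth gives the robot as it stands.
- The arm moves only by the shell command python3 -m creep 'ROWS'. ROWS is JSON, a list of rows, each a list of 7 numbers: the turn, a rotation vector about the world's x, y, z in units of pi rad (1.0 is pi rad), then the shift along the world's x, y, z in units of 200 mm (1.0 is 200 mm), then the finger opening in mm, from 0 to 85.4. In form: [[rx, ry, rz, dx, dy, dz, grip], ...]. A call has 1 to 12 rows; each row is the pose to reach, as a shift and turn from the pose commanded when the call began, turning the shorter way round; what a row does not reach only later rows make up. A row lasts 1/10 s, in which the tool goes at most 50 mm and 8.59 degrees, less where a joint would pass 70% of its speed; a pose out of reach is approached as far as the arm can. A call with a number of a shift or a turn outside -1 to 1 is refused whole. A call with a gripper value outside its range is refused whole. The fingers move at their own pace and stop on an object; the grip force is fixed at half the most. Time passes only in rows, so rows that repeat a pose let the fingers close. It gives the time, the measured TCP pose, the force, the opening and the grip force at its end, in the units of the state.
- read_state(): the state, without advancing time (a new reading comes with each control period).
- camera(name): name is "scene" or "top" or "wrist"; returns a dict with "color" (420x560x3 uint8, blue, green, red), "fx", "fy", "cx", "cy" (pixels), "R" (3x3) and "t" (3): a world point X has camera coordinates R X + t; the wrist camera has in their place "tool_from_camera" (4x4, takes a point from camera to tool coordinates, whose origin is the TCP and whose axes are the flange's). Camera axes: x right, y down, z forward; pixel columns grow to the right and rows downward; lengths in mm; the calibration is good to about 2 mm. A picture is of the moment at which its call begins: read the wrist's pose just before it. There is no depth.
- hand_in(): hands the job in; it is judged then, once.
The state is a dict: "t": time; "joints": joint angles; "qd": joint speeds; "joint_torque": joint torques, N m; "tcp_pos": TCP position; "tcp_rot": TCP orientation; "ft_force": force on the tool from outside, world axes, zero at the start; "moment": the same for the moment, N m; "grip_width": finger opening in mm; "grasp_force": force on a finger pad.
Only numpy, scipy, OpenCV 4.12 (cv2) and the standard library are available. Lean on these libraries where they do the work, as an engineer would, in place of code of your own. Each camera call takes 0.05 s, during which the arm holds its last target. There are 200 camera calls.

## Working session

There is one attempt and no reset: what is moved stays moved. The work goes in short steps, Python scripts to look and compute and a shell command to move; the robot and the scene stay as the last step left them, time stands still between calls to the robot, and variables do not carry over. Pictures are saved under pics/ and viewed, at most 12 in all, crops included, and the job is handed in when it is done.

```bash
ls; mkdir -p pics; python3 - <<'E'
from rig import read_state, camera, grip_depth
import cv2,numpy as np,pickle
s=read_state();print(s,grip_depth)
d={}
for n in("scene","top","wrist"):
    c=camera(n);d[n]=c;cv2.imwrite(f"pics/{n}0.png",c["color"])
    print(n,{k:(np.round(v,3).tolist() if k!="color" else 0) for k,v in c.items()})
pickle.dump((s,d),open("c0.pkl","wb"))
im=np.hstack([d["scene"]["color"],d["top"]["color"]])
E
```

```text
pics
{'t': 0.0, 'joints': array([1.08738706e+00, 2.59178858e-01, 2.07315503e-02, 1.33368943e+00,
       2.21832895e-05, 1.41817714e+00]), 'qd': array([ 8.30544317e-04,  1.21067859e-03, -2.81053731e-05,  1.43630082e-04,
        5.50470565e-04, -2.20144306e-04]), 'joint_torque': array([ 1.58587311e-03, -5.55642271e+01,  3.44528246e+01,  1.36666084e-02,
       -1.91155073e-04,  1.94565951e-05]), 'tcp_pos': array([178.61774316, 520.12337602, 404.06136462]), 'tcp_rot': array([-3.14027120e+00, -2.25703839e-04,  2.81080241e+00]), 'ft_force': array([-3.21788494e-04,  5.54475958e-01, -1.31292132e-01]), 'moment': array([-0.0270196 ,  0.02457941,  0.00911801]), 'grasp_force': 0.0, 'grip_width': 85.64873452182937} 154.70000000000002
scene {'color': 0, 'fx': 447.585, 'fy': 447.585, 'cx': 281.912, 'cy': 211.547, 'R': [[-0.182, 0.983, -0.017], [0.61, 0.099, -0.786], [-0.771, -0.154, -0.618]], 't': [117.114, -284.932, 1372.485]}
top {'color': 0, 'fx': 492.527, 'fy': 492.527, 'cx': 283.465, 'cy': 214.602, 'R': [[-0.005, -1.0, -0.001], [-0.987, 0.005, -0.159], [0.159, 0.0, -0.987]], 't': [11.267, 597.879, 983.916]}
wrist {'color': 0, 'fx': 354.904, 'fy': 354.904, 'cx': 278.63, 'cy': 203.853, 'tool_from_camera': [[-0.0, -0.966, -0.259, 65.887], [1.0, -0.0, 0.0, -0.094], [-0.0, -0.259, 0.966, 30.986], [0.0, 0.0, 0.0, 1.0]]}
```

View pics/scene0.png

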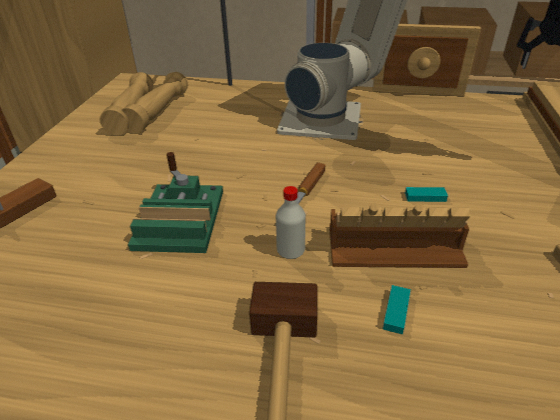

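View pics/top0.png

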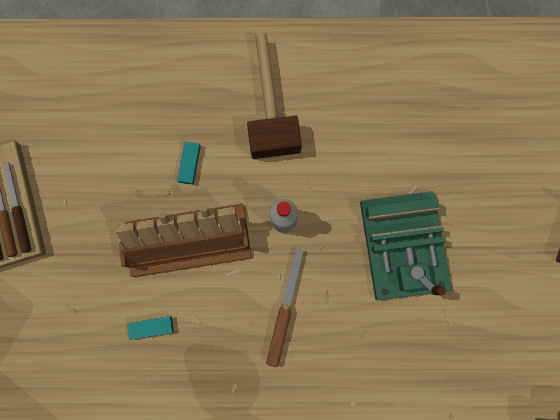

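Scene view: rack on the left of the robot (top view around (185,240)), vise on the right (405,245), glue bottle at (283,215), chisel (288,305), mallet (274,135), turquoise decoys at (189,163) and (150,328). Next I'll crop closer on the rack and vise.

```bash
python3 - <<'E'
import cv2,numpy as np,pickle
s,d=pickle.load(open("c0.pkl","rb"))
t=d["top"]["color"];sc=d["scene"]["color"]
def cr(im,x,y,w,h,k):
    return cv2.resize(im[y:y+h,x:x+w],None,fx=k,fy=k,interpolation=cv2.INTER_CUBIC)
a=cr(t,110,195,150,85,4)[:, :]      # 600x340
v=cr(sc,325,195,150,75,4)    # 600x300 
cv2.imwrite("pics/rackcrop.png",np.vstack([a,v[:260]]))
a=cr(t,355,185,105,120,4) #420x480
b=cr(sc,125,145,105,110,3.6)#378
b=cv2.copyMakeBorder(b,0,480-b.shape[0],0,0,cv2.BORDER_CONSTANT)
cv2.imwrite("pics/visecrop.png",np.hstack([a,b]))
E
```

```text
(no output)
```

View pics/rackcrop.png

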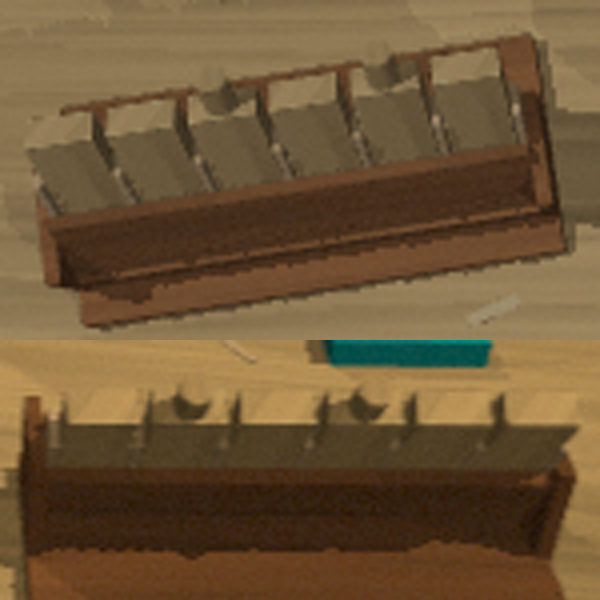

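View pics/visecrop.png

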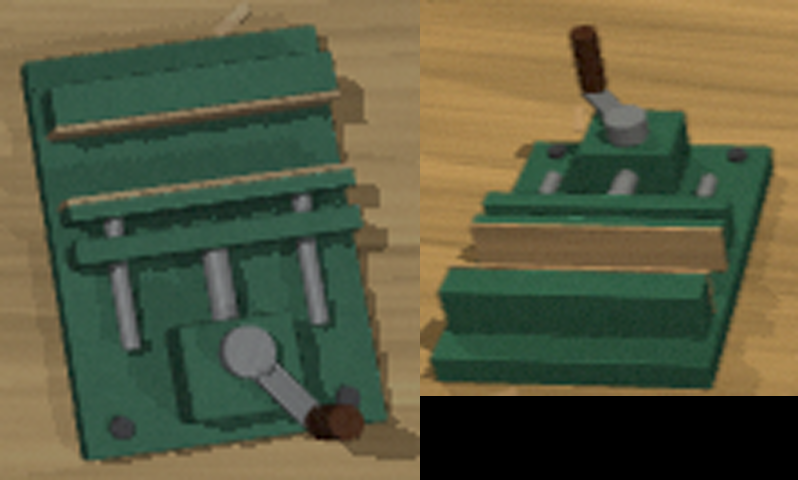

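Tenoned candidates are 3rd from left at top px (164,216) and 5th at (205,210). The plain ones are 1st (126,227), 2nd (146,224), 4th (186,217) and 6th (227,211). The turquoise look-alikes lie loose on the bench at (189,163) and (150,328), so I leave them alone. I choose the 1st, 2nd and 4th. The close crop confirms these have flat ends.

```bash
cat > h.py <<'E'
import numpy as np,pickle,cv2
from scipy.spatial.transform import Rotation as Ro
s0,d0=pickle.load(open("c0.pkl","rb"))
def cam(c,s=None):
    if "R" in c: return np.array(c["R"]),np.array(c["t"])
    T=np.eye(4);T[:3,:3]=Ro.from_euler("xyz",s["tcp_rot"]).as_matrix();T[:3,3]=s["tcp_pos"]
    W=np.linalg.inv(T@np.array(c["tool_from_camera"]));return W[:3,:3],W[:3,3]
def ray(c,px,s=None):
    R,t=cam(c,s);v=R.T@np.array([(px[0]-c["cx"])/c["fx"],(px[1]-c["cy"])/c["fy"],1]);return -R.T@t,v/np.linalg.norm(v)
def plane(c,px,z,s=None):
    o,v=ray(c,px,s);return o+v*(z-o[2])/v[2]
def proj(c,X,s=None):
    R,t=cam(c,s);p=R@np.asarray(X,float)+t;return np.array([c["fx"]*p[0]/p[2]+c["cx"],c["fy"]*p[1]/p[2]+c["cy"]])
def tri(r1,r2):
    (a,u),(b,v)=r1,r2;k=np.linalg.lstsq(np.c_[u,-v],b-a,rcond=None)[0]
    p,q=a+u*k[0],b+v*k[1];return (p+q)/2,np.linalg.norm(p-q)
E
python3 - <<'E'
from h import *
np.set_printoptions(precision=1,suppress=True)
T,S=d0["top"],d0["scene"]
rt=lambda x,y:ray(T,(110+x/4-.4,195+y/4-.4)); rs=lambda x,y:ray(S,(325+x/4-.4,195+y/4-.4))
for n,a,b in [("b1 far",(66,115),(539,84)),("b6 far",(466,51),(101,84)),("b1 c",(63,130),(543,68)),("b6 c",(467,65),(105,68))]:
    print(n,*tri(rt(*a),rs(*b)))
vt=lambda x,y:ray(T,(355+x/4-.4,185+y/4-.4)); vs=lambda x,y:ray(S,(125+(x-420)/3.6-.4,145+y/3.6-.4))
for n,a,b in [("mj +y",(65,203),(724,229)),("mj -y",(352,167),(475,226)),("knobtop",(348,420),(582,30)),("hub",(248,350),(625,118))]:
    print(n,*tri(vt(*a),vs(*b)))
for a in [(51,137),(340,98),(65,203),(352,167)]: print(plane(T,(355+a[0]/4-.4,185+a[1]/4-.4),52))
E
```

```text
b1 far [571.7 316.9 111.8] 0.34568197160019287
b6 far [602.7 121.4 111.1] 0.009279226894559506
b1 c [564. 318. 115.] 2.1617621914743066
b6 c [595.1 121.4 114.5] 2.046173329138643
mj +y [ 552.6 -171.7   53.5] 0.8748416837278187
mj -y [ 570.5 -320.7   51.2] 3.15676697005125
knobtop [ 440.5 -293.7  110.5] 1.0630157564364902
hub [ 475.8 -258.2   71.3] 0.4398987987890605
[ 587.5 -166.2   52. ]
[ 607.4 -317.8   52. ]
[ 552.9 -172.4   52. ]
[ 571.  -322.1   52. ]
```

```bash
cat >> h.py <<'E'
from rig import read_state,camera
np.set_printoptions(precision=4,suppress=True)
PSI,PSV=0.157,0.125
RE=np.array([580.,220.,115.])   # centre of free ends' row
LEAN=np.array([.479*np.cos(PSI),.479*np.sin(PSI),.878]); RY=np.array([-np.sin(PSI),np.cos(PSI),0])
Rvert=lambda psi:Ro.from_euler("xyz",[np.pi,0,np.pi/2+psi])
Rlean=Ro.from_rotvec(.5*RY)*Rvert(PSI)
VB=np.array([578.,-245.,20.]); VX=np.array([np.cos(PSV),np.sin(PSV),0]);VY=np.array([-np.sin(PSV),np.cos(PSV),0])
G=154.7
def tcp(grasp,R): return grasp-R.apply([0,0,G])
def go(pos,R,s=None):
    s=s or read_state();rv=(R*Ro.from_euler("xyz",s["tcp_rot"]).inv()).as_rotvec()/np.pi
    return np.round(rv,4),np.round((pos-s["tcp_pos"])/200,4)
def rackpose(y,up,deep=16): return tcp(RE+RY*y+LEAN*(up-deep),Rlean),Rlean
E
python3 - <<'E'
from h import *
for y in(60,100,-20):print(rackpose(y,70)[0],go(*rackpose(y,70)),go(*rackpose(y,0)))
E
```

```text
[669.4215 294.9028 298.174 ] (array([-0.1073,  0.1276, -0.3373]), array([ 2.454 , -1.1263, -0.5301])) (array([-0.1073,  0.1276, -0.3373]), array([ 2.2884, -1.1525, -0.8374]))
[663.1672 334.4108 298.174 ] (array([-0.1073,  0.1276, -0.3373]), array([ 2.4227, -0.9288, -0.5301])) (array([-0.1073,  0.1276, -0.3373]), array([ 2.2571, -0.955 , -0.8374]))
[681.9299 215.8867 298.174 ] (array([-0.1073,  0.1276, -0.3373]), array([ 2.5165, -1.5214, -0.5301])) (array([-0.1073,  0.1276, -0.3373]), array([ 2.3509, -1.5476, -0.8374]))
```

```bash
python3 -m creep '[[-0.0134,0.016,-0.0422,0.12,-0.06,0,60],[-0.0268,0.032,-0.0843,0.25,-0.11,0,60],[-0.0402,0.0479,-0.1265,0.37,-0.17,0,60],[-0.0537,0.0638,-0.1687,0.5,-0.22,0,60],[-0.0671,0.0798,-0.2108,0.62,-0.28,0,60],[-0.0805,0.0957,-0.253,0.75,-0.34,0,60],[-0.0939,0.1117,-0.2951,0.87,-0.4,0,60],[-0.1073,0.1276,-0.3373,1,-0.45,0,60],[-0.1073,0.1276,-0.3373,1,-0.45,0,60]]'
python3 -m creep '[[0,0,0,1,-0.45,-0.25,60],[0,0,0,1,-0.45,-0.25,60],[0,0,0,1,-0.45,-0.25,60],[0,0,0,1,-0.45,-0.25,60],[0,0,0,1,-0.45,-0.25,60]]'
python3 - <<'E'
from h import *
s=read_state();print(s["t"],s["joints"]);print(go(*rackpose(60,70)),go(*rackpose(60,30)),go(*rackpose(100,30)))
E
```

```text
t: 1.05
tcp_pos: [381.9, 429.0, 403.0]
tcp_rot: [-2.639, 0.003, 1.72]
ft_force: [-0.3, 0.3, 0.3]
grip_width: 60.0
grasp_force: 0.0
t: 1.55
tcp_pos: [581.2, 338.6, 352.6]
tcp_rot: [-2.642, 0.001, 1.728]
ft_force: [0.1, 0.9, -0.4]
grip_width: 60.0
grasp_force: 0.0
1.55 [0.3834 0.6904 0.5428 1.9123 0.1071 1.7706]
(array([ 0.0002,  0.0001, -0.    ]), array([ 0.4409, -0.2185, -0.2723])) (array([ 0.0002,  0.0001, -0.    ]), array([ 0.3463, -0.2334, -0.4479])) (array([ 0.0002,  0.0001, -0.    ]), array([ 0.315 , -0.0359, -0.4479]))
```

```bash
python3 -m creep '[[0,0,0,0.2,-0.1,-0.13,60],[0,0,0,0.4409,-0.2185,-0.2723,60],[0,0,0,0.39,-0.226,-0.36,60],[0,0,0,0.3463,-0.2334,-0.4479,60],[0,0,0,0.3463,-0.2334,-0.4479,60]]'
python3 - <<'E'
from h import *
s=read_state();print(s["t"],s["joints"]);c=camera("wrist");cv2.imwrite("pics/w1.png",c["color"]);pickle.dump((s,c),open("w1.pkl","wb"))
print(go(*rackpose(60,0)))
for y in (100,60,20,-20):print(y,proj(c,RE+RY*y,s))
E
```

```text
t: 2.05
tcp_pos: [647.1, 293.6, 262.2]
tcp_rot: [-2.638, 0.001, 1.729]
ft_force: [-1.0, 0.2, -0.2]
grip_width: 60.1
grasp_force: 0.0
2.05 [0.2967 0.8011 0.5343 1.8035 0.066  1.6925]
(array([ 0.0002, -0.0003, -0.0005]), array([-0.0548, -0.0216, -0.1388]))
100 [287.2266 182.2353]
60 [286.5574 276.2876]
20 [285.9759 358.0059]
-20 [285.466 429.667]
```

View pics/w1.png

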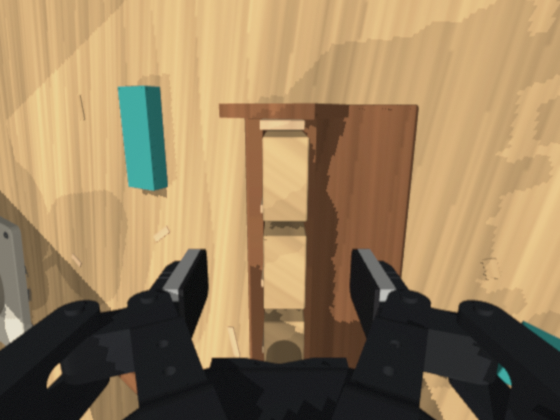

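The wrist view shows flat-ended blocks at (285,177) and (285,272), with a tenoned one below at (285,345). The predictions match to within 2 mm. Grasping the pocket-60 block.

```bash
sed -i 's/^RE=.*/RE=np.array([579.7,222.,115.])/' h.py
python3 -m creep '[[0,0,0,-0.0274,-0.006,-0.07,60],[0,0,0,-0.0548,-0.0116,-0.1388,60],[0,0,0,-0.0548,-0.0116,-0.1388,60],[0,0,0,-0.0548,-0.0116,-0.1388,10],[0,0,0,-0.0548,-0.0116,-0.1388,10],[0,0,0,-0.0548,-0.0116,-0.1388,10],[0,0,0,-0.0548,-0.0116,-0.1388,10],[0,0,0,-0.0548,-0.0116,-0.1388,10]]'
python3 -m creep '[[0,0,0,0.035,0.005,0.065,10],[0,0,0,0.071,0.011,0.13,10],[0,0,0,0.106,0.017,0.2,10],[0,0,0,0.165,0.025,0.3,10]]'
python3 - <<'E'
from h import *
s=read_state();print(s["t"],s["joints"])
tgt=tcp(VB+VX*4+VY*(-38)+[0,0,74+60],Rvert(PSV));print(tgt,go(tgt,Rvert(PSV)))
E
```

```text
t: 2.9
tcp_pos: [636.9, 291.3, 238.6]
tcp_rot: [-2.643, -0.0, 1.728]
ft_force: [-0.5, 0.5, 5.2]
grip_width: 17.2
grasp_force: 58.2
t: 3.3
tcp_pos: [670.0, 296.3, 298.0]
tcp_rot: [-2.642, 0.0, 1.728]
ft_force: [-0.0, -0.3, -0.5]
grip_width: 17.4
grasp_force: 58.9
3.3 [0.2913 0.8382 0.7028 1.9311 0.0638 1.6889]
[ 586.7064 -282.2048  308.7   ] (array([ 0.0225, -0.1574, -0.01  ]), array([-0.4165, -2.8923,  0.0534]))
```

```bash
python3 -m creep '[[0.0045,-0.03,-0.002,-0.02,-0.02,0.15,10],[0.009,-0.063,-0.004,-0.04,-0.06,0.3,10],[0.0135,-0.095,-0.006,-0.06,-0.2,0.45,10],[0.018,-0.126,-0.008,-0.08,-0.35,0.57,10],[0.0225,-0.1574,-0.01,-0.1,-0.55,0.57,10]]'
python3 -m creep '[[0,0,0,-0.04,-0.25,0,10],[0,0,0,-0.08,-0.5,0,10],[0,0,0,-0.12,-0.75,0,10],[0,0,0,-0.15,-1,0,10]]'
python3 -m creep '[[0,0,0,-0.04,-0.25,0,10],[0,0,0,-0.08,-0.5,0,10],[0,0,0,-0.12,-0.75,0,10],[0,0,0,-0.15,-1,0,10],[0,0,0,-0.15,-1,0,10]]'
python3 - <<'E'
from h import *
s=read_state();print(s["joints"])
for y in (-38,):
  for up in (60,2): print(go(tcp(VB+VX*4+VY*y+[0,0,74+up],Rvert(PSV)),Rvert(PSV)))
c=camera("wrist");pickle.dump((s,c),open("w2.pkl","wb"));cv2.imwrite("pics/w2.png",c["color"])
for X in ((-15.2,75),(-15.2,-75),(20,75),(20,-75)): print(X,proj(c,VB+VX*X[0]+VY*X[1]+[0,0,32],s))
E
```

```text
t: 3.8
tcp_pos: [649.6, 186.0, 415.9]
tcp_rot: [3.13, -0.0, 1.697]
ft_force: [1.8, 0.1, -0.7]
grip_width: 17.0
grasp_force: 58.7
t: 4.2
tcp_pos: [619.3, -13.3, 412.3]
tcp_rot: [3.14, 0.0, 1.696]
ft_force: [0.9, 0.3, 0.2]
grip_width: 16.9
grasp_force: 58.7
t: 4.7
tcp_pos: [589.2, -217.0, 411.3]
tcp_rot: [3.141, 0.001, 1.69]
ft_force: [0.4, 0.5, -0.4]
grip_width: 17.3
grasp_force: 58.7
[-0.4862  0.3934  0.2368  1.4133 -0.0008  0.9653]
(array([0.0004, 0.0001, 0.0018]), array([-0.0126, -0.326 , -0.5132]))
(array([0.0004, 0.0001, 0.0018]), array([-0.0126, -0.326 , -0.8032]))
(-15.2, 75) [245.8271 127.7751]
(-15.2, -75) [250.2562 278.642 ]
(20, 75) [284.6958 127.5376]
(20, -75) [284.9203 278.4474]
```

View pics/w2.png

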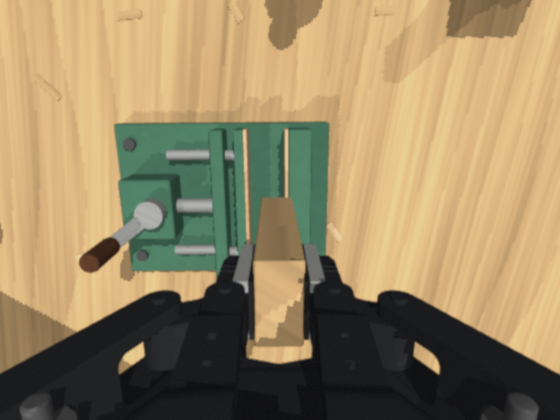

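The wrist view shows a moving-jaw face at col ~249 and the fixed one at col ~285, far ends at row 128, and the held block hanging straight at col ~276. Jaw positions agree with my estimate. Lowering now.

```bash
python3 -m creep '[[0.0004,0,0.0018,-0.0126,-0.2,-0.17,10],[0.0004,0,0.0018,-0.0126,-0.326,-0.35,10],[0.0004,0,0.0018,-0.0126,-0.326,-0.5132,10],[0.0004,0,0.0018,-0.0126,-0.326,-0.5132,10]]'
python3 -m creep '[[0,0,0,0,0,-0.07,10],[0,0,0,0,0,-0.14,10],[0,0,0,0,0,-0.21,10],[0,0,0,0,0,-0.28,10],[0,0,0,0,0,-0.28,10]]'
python3 - <<'E'
from h import *
s=read_state();print(go(tcp(VB+VX*4+VY*-38+[0,0,74],Rvert(PSV)),Rvert(PSV)))
E
```

```text
t: 5.15
tcp_pos: [587.0, -276.0, 304.5]
tcp_rot: [-3.137, -0.007, 1.701]
ft_force: [0.2, 0.3, -0.5]
grip_width: 17.0
grasp_force: 58.8
t: 5.65
tcp_pos: [588.1, -275.4, 253.2]
tcp_rot: [3.141, -0.002, 1.703]
ft_force: [0.2, 0.4, -1.2]
grip_width: 17.4
grasp_force: 58.8
(array([-0.0007,  0.    , -0.0023]), array([-0.0072, -0.034 , -0.0227]))
```

```bash
python3 -m creep '[[0,0,-0.0023,-0.007,-0.034,0,10],[0,0,-0.0023,-0.007,-0.034,-0.012,10],[0,0,-0.0023,-0.007,-0.034,-0.022,10],[0,0,-0.0023,-0.007,-0.034,-0.022,10]]'
```

```text
t: 6.05
tcp_pos: [586.2, -283.9, 251.5]
tcp_rot: [3.139, 0.002, 1.694]
ft_force: [-5.7, 0.7, 16.2]
grip_width: 17.3
grasp_force: 61.8
```

```bash
python3 -m creep '[[0,0,0,0,0,0.008,10],[0,0,0,0,0,0.008,40],[0,0,0,0,0,0.008,40],[0,0,0,0,0,0.008,45],[0,0,0,0,0,0.2,60],[0,0,0,0,0,0.4,60],[0,0,0,0,0,0.6,60],[0,0,0,0,0,0.75,60],[0,0,0,0,0,0.75,60]]'
python3 - <<'E'
from h import *
s=read_state();
for n in("wrist","scene"):
    c=camera(n);cv2.imwrite(f"pics/{n}3.png",c["color"]);pickle.dump((s,c),open(f"{n}3.pkl","wb"))
    im=c["color"]
    if n=="wrist": a=cv2.resize(im[90:330,90:360],None,fx=1.5,fy=1.5)
    else: b=cv2.resize(im[140:260,120:235],(345,360))
    for p in ((4,-38,90),(-5,-55,90),(-5,-21,90),(13,-55,90),(13,-21,90),(4,-38,0)): print(n,p,proj(c,VB+VX*p[0]+VY*p[1]+[0,0,p[2]],s))
cv2.imwrite("pics/m3.png",np.hstack([a,b]))
print(go(rackpose(100,70)[0],Rlean))
E
```

```text
t: 6.95
tcp_pos: [586.5, -283.7, 403.0]
tcp_rot: [3.135, 0.003, 1.694]
ft_force: [0.3, -0.2, -0.6]
grip_width: 60.1
grasp_force: 0.0
wrist (4, -38, 90) [277.4129 194.8973]
wrist (-5, -55, 90) [265.8076 216.3503]
wrist (-5, -21, 90) [265.2906 172.8034]
wrist (13, -55, 90) [289.1368 216.265 ]
wrist (13, -21, 90) [289.4037 172.7317]
wrist (4, -38, 0) [277.1487 173.6097]
scene (4, -38, 90) [147.3295 190.738 ]
scene (-5, -55, 90) [140.3799 187.9789]
scene (-5, -21, 90) [156.9242 188.3107]
scene (13, -55, 90) [137.6033 193.1986]
scene (13, -21, 90) [154.4048 193.547 ]
scene (4, -38, 0) [155.9255 225.2513]
(array([-0.0226,  0.158 ,  0.0106]), array([ 0.3826,  3.0999, -0.5013]))
```

View pics/m3.png

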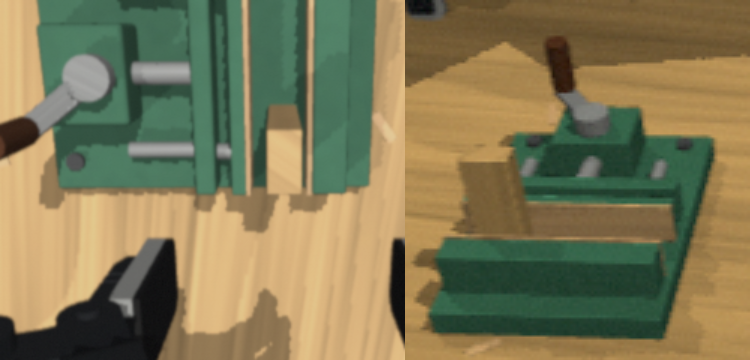

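Block 1 stands upright between the jaws (wrist end face at about (279,196), as predicted). Back for the pocket-100 block.

```bash
python3 -m creep '[[0,0,0,0.02,0.24,0,60],[0,0,0,0.04,0.49,0,60],[0,0,0,0.07,0.74,0,60],[0,0,0,0.1,1,0,60]]'
python3 -m creep '[[0,0,0,0.04,0.24,0,60],[0,0,0,0.08,0.49,0,60],[0,0,0,0.11,0.74,0,60],[0,0,0,0.14,1,0,60]]'
python3 -m creep '[[-0.0045,0.03,0.002,0.04,0.24,0,60],[-0.009,0.063,0.004,0.08,0.49,-0.1,60],[-0.0135,0.095,0.006,0.11,0.74,-0.2,60],[-0.018,0.126,0.008,0.14,1,-0.3,60],[-0.0226,0.158,0.0106,0.14,1,-0.4,60],[-0.0226,0.158,0.0106,0.14,1,-0.4,60],[-0.0226,0.158,0.0106,0.14,1,-0.4,60]]'
python3 - <<'E'
from h import *
s=read_state();print(s["t"],s["joints"]);
for u in(40,0):print(go(*rackpose(100,u)))
E
```

```text
t: 7.45
tcp_pos: [605.7, -84.7, 396.4]
tcp_rot: [-3.14, -0.003, 1.693]
ft_force: [0.6, -0.1, 0.8]
grip_width: 60.2
grasp_force: 0.0
t: 7.85
tcp_pos: [633.5, 112.3, 396.4]
tcp_rot: [-3.14, -0.002, 1.694]
ft_force: [0.7, 0.1, 0.4]
grip_width: 60.0
grasp_force: 0.0
t: 8.55
tcp_pos: [657.5, 308.4, 313.3]
tcp_rot: [-2.643, -0.0, 1.727]
ft_force: [0.3, -0.0, 0.6]
grip_width: 59.9
grasp_force: 0.0
8.55 [0.3108 0.8196 0.703  1.9477 0.0738 1.7064]
(array([-0.0002,  0.0004,  0.0002]), array([-0.0444,  0.129 , -0.2076]))
(array([-0.0002,  0.0004,  0.0002]), array([-0.139 ,  0.114 , -0.3832]))
```

```bash
python3 -m creep '[[0,0,0,-0.0444,0.129,-0.1,60],[0,0,0,-0.0444,0.129,-0.2076,60],[0,0,0,-0.0444,0.129,-0.2076,60],[0,0,0,-0.09,0.121,-0.295,60],[0,0,0,-0.139,0.114,-0.3832,60],[0,0,0,-0.139,0.114,-0.3832,60],[0,0,0,-0.139,0.114,-0.3832,10],[0,0,0,-0.139,0.114,-0.3832,10],[0,0,0,-0.139,0.114,-0.3832,10],[0,0,0,-0.139,0.114,-0.3832,10],[0,0,0,-0.139,0.114,-0.3832,10]]'
python3 -m creep '[[0,0,0,0.035,0.005,0.065,10],[0,0,0,0.071,0.011,0.13,10],[0,0,0,0.118,0.019,0.22,10],[0,0,0,0.142,0.022,0.263,10]]'
python3 - <<'E'
from h import *
s=read_state();print(s["t"],s["joints"])
tgt=tcp(VB+VX*4+VY*0+[0,0,74+60],Rvert(PSV));print(tgt,go(tgt,Rvert(PSV)))
E
```

```text
t: 9.65
tcp_pos: [630.1, 331.2, 240.3]
tcp_rot: [-2.648, -0.002, 1.727]
ft_force: [1.9, -1.0, 7.2]
grip_width: 17.0
grasp_force: 59.5
t: 10.05
tcp_pos: [658.8, 335.8, 293.2]
tcp_rot: [-2.649, -0.002, 1.727]
ft_force: [0.1, 0.6, 0.0]
grip_width: 17.5
grasp_force: 59.0
10.05 [0.3432 0.8493 0.7162 1.9231 0.0898 1.7353]
[ 581.9688 -244.5013  308.7   ] (array([ 0.0214, -0.1554, -0.0098]), array([-0.384 , -2.9014,  0.0774]))
```

```bash
python3 -m creep '[[0.0043,-0.03,-0.002,0,0,0.16,10],[0.0086,-0.062,-0.004,-0.02,-0.02,0.32,10],[0.0129,-0.094,-0.006,-0.04,-0.15,0.48,10],[0.017,-0.124,-0.008,-0.06,-0.35,0.6,10],[0.0214,-0.1554,-0.0098,-0.08,-0.55,0.6,10]]'
python3 -m creep '[[0,0,0,-0.03,-0.25,0,10],[0,0,0,-0.07,-0.5,0,10],[0,0,0,-0.1,-0.75,0,10],[0,0,0,-0.13,-1,0,10]]'
python3 -m creep '[[0,0,0,-0.03,-0.25,0,10],[0,0,0,-0.07,-0.5,0,10],[0,0,0,-0.1,-0.75,0,10],[0,0,0,-0.13,-1,0,10],[0,0,0,-0.15,-1,-0.1,10],[0,0,0,-0.15,-1,-0.1,10],[0,0,0,-0.15,-1,-0.1,10]]'
python3 - <<'E'
from h import *
s=read_state();print(s["joints"])
for up in (50,5): print(go(tcp(VB+VX*5+VY*-1+[0,0,74+up],Rvert(PSV)),Rvert(PSV)))
E
```

```text
t: 10.55
tcp_pos: [641.9, 225.1, 415.8]
tcp_rot: [3.133, 0.0, 1.697]
ft_force: [1.1, 0.2, -0.4]
grip_width: 17.1
grasp_force: 58.9
t: 10.95
tcp_pos: [615.6, 25.7, 412.2]
tcp_rot: [-3.14, 0.001, 1.696]
ft_force: [1.8, -0.4, 0.3]
grip_width: 16.9
grasp_force: 58.9
t: 11.65
tcp_pos: [586.3, -172.3, 391.8]
tcp_rot: [-3.139, 0.0, 1.696]
ft_force: [0.0, 0.9, -0.4]
grip_width: 16.8
grasp_force: 58.9
[-0.4227  0.3687  0.1493  1.3536 -0.0014  1.0231]
(array([ 0.0001, -0.0008,  0.    ]), array([-0.0163, -0.3655, -0.4654]))
(array([ 0.0001, -0.0008,  0.    ]), array([-0.0163, -0.3655, -0.6904]))
```

```bash
python3 -m creep '[[0,0,0,-0.0163,-0.18,-0.15,10],[0,0,0,-0.0163,-0.3655,-0.3,10],[0,0,0,-0.0163,-0.3655,-0.4654,10],[0,0,0,-0.0163,-0.3655,-0.4654,10],[0,0,0,-0.0163,-0.3655,-0.4654,10],[0,0,0,-0.0163,-0.3655,-0.54,10],[0,0,0,-0.0163,-0.3655,-0.62,10],[0,0,0,-0.0163,-0.3655,-0.69,10],[0,0,0,-0.0163,-0.3655,-0.69,10]]'
python3 - <<'E'
from h import *
s=read_state();print(go(tcp(VB+VX*5+VY*-1+[0,0,74+3],Rvert(PSV)),Rvert(PSV)))
E
```

```text
t: 12.55
tcp_pos: [583.6, -244.4, 254.4]
tcp_rot: [-3.14, 0.001, 1.698]
ft_force: [-1.0, 0.1, -1.1]
grip_width: 17.3
grasp_force: 58.9
(array([ 0.0003, -0.0005, -0.0006]), array([-0.0027, -0.0049, -0.0134]))
```

```bash
python3 -m creep '[[0,0,0,-0.002,-0.004,-0.012,10],[0,0,0,-0.002,-0.004,-0.02,10],[0,0,0,-0.002,-0.004,-0.02,10]]'
```

```text
t: 12.85
tcp_pos: [583.2, -246.0, 253.0]
tcp_rot: [3.14, 0.003, 1.697]
ft_force: [-2.8, 3.1, 13.9]
grip_width: 17.3
grasp_force: 61.1
```

```bash
python3 -m creep '[[0,0,0,0,0,0.008,10],[0,0,0,0,0,0.008,40],[0,0,0,0,0,0.008,40],[0,0,0,0,0,0.008,45],[0,0,0,0,0,0.2,60],[0,0,0,0,0,0.4,60],[0,0,0,0,0,0.6,60],[0,0,0,0,0,0.75,60],[0,0,0,0,0,0.75,60]]'
python3 - <<'E'
from h import *
s=read_state();c=camera("wrist");pickle.dump((s,c),open("w4.pkl","wb"));cv2.imwrite("pics/w4.png",c["color"][60:330,130:400])
for p in ((-4,-18,90),(-4,16,90),(14,-18,90),(14,16,90)): print(p,proj(c,VB+VX*p[0]+VY*p[1]+[0,0,p[2]],s)-[130,60])
print(go(*rackpose(-20,70)))
E
```

```text
t: 13.75
tcp_pos: [582.9, -246.5, 403.9]
tcp_rot: [3.138, 0.005, 1.696]
ft_force: [-0.3, 0.4, -0.6]
grip_width: 60.1
grasp_force: 0.0
(-4, -18, 90) [136.9206 155.7489]
(-4, 16, 90) [136.5201 112.3485]
(14, -18, 90) [160.172  155.7229]
(14, 16, 90) [160.5548 112.3311]
(array([-0.0215,  0.1579,  0.0097]), array([ 0.4943,  2.3219, -0.5155]))
```

View pics/w4.png

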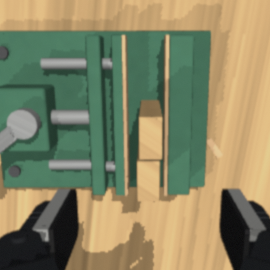

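Two blocks stand side by side (crop cols 138-160, end faces rows 115-158 and 162-200). Fetching the third from pocket -20.

```bash
python3 -m creep '[[0,0,0,0.05,0.24,0,60],[0,0,0,0.1,0.49,0,60],[0,0,0,0.15,0.74,0,60],[0,0,0,0.2,1,0,60]]'
python3 -m creep '[[-0.0045,0.03,0.002,0.04,0.24,0,60],[-0.009,0.063,0.004,0.08,0.49,-0.1,60],[-0.0135,0.095,0.006,0.11,0.74,-0.2,60],[-0.018,0.126,0.008,0.18,1,-0.3,60],[-0.0215,0.1579,0.0097,0.2,1,-0.4,60],[-0.0215,0.1579,0.0097,0.2,1,-0.4,60],[-0.0215,0.1579,0.0097,0.2,1,-0.4,60]]'
python3 - <<'E'
from h import *
s=read_state();print(s["t"],s["joints"]);
for u in(50,40,0):print(go(*rackpose(-20,u)))
E
```

```text
t: 14.2
tcp_pos: [621.7, -49.6, 397.7]
tcp_rot: [-3.137, -0.0, 1.695]
ft_force: [1.3, -1.1, -0.4]
grip_width: 59.9
grasp_force: 0.0
t: 14.9
tcp_pos: [662.1, 148.8, 316.9]
tcp_rot: [-2.636, -0.002, 1.727]
ft_force: [0.3, -0.1, 0.6]
grip_width: 59.8
grasp_force: 0.0
14.9 [ 0.102   0.722   0.5121  1.8657 -0.0245  1.5222]
(array([-0.0004, -0.0018,  0.0002]), array([ 0.0505,  0.3377, -0.1816]))
(array([-0.0004, -0.0018,  0.0002]), array([ 0.0269,  0.334 , -0.2255]))
(array([-0.0004, -0.0018,  0.0002]), array([-0.0677,  0.319 , -0.4011]))
```

```bash
python3 -m creep '[[0,-0.0018,0,0.05,0.17,-0.05,60],[0,-0.0018,0,0.0505,0.3377,-0.12,60],[0,-0.0018,0,0.0505,0.3377,-0.1816,60],[0,-0.0018,0,0.0269,0.334,-0.2255,60],[0,-0.0018,0,-0.02,0.326,-0.313,60],[0,-0.0018,0,-0.0677,0.319,-0.4011,60],[0,-0.0018,0,-0.0677,0.319,-0.4011,60],[0,-0.0018,0,-0.0677,0.319,-0.4011,10],[0,-0.0018,0,-0.0677,0.319,-0.4011,10],[0,-0.0018,0,-0.0677,0.319,-0.4011,10],[0,-0.0018,0,-0.0677,0.319,-0.4011,10],[0,-0.0018,0,-0.0677,0.319,-0.4011,10]]'
python3 -m creep '[[0,0,0,0.035,0.005,0.065,10],[0,0,0,0.071,0.011,0.13,10],[0,0,0,0.118,0.019,0.22,10],[0,0,0,0.165,0.025,0.3,10]]'
python3 - <<'E'
from h import *
s=read_state();print(s["t"],s["joints"])
tgt=tcp(VB+VX*5+VY*38+[0,0,74+60],Rvert(PSV));print(tgt,go(tgt,Rvert(PSV)))
E
```

```text
t: 16.1
tcp_pos: [648.7, 212.4, 240.5]
tcp_rot: [-2.647, -0.001, 1.726]
ft_force: [1.9, -0.7, 6.6]
grip_width: 17.1
grasp_force: 59.6
t: 16.5
tcp_pos: [681.6, 217.6, 300.4]
tcp_rot: [-2.645, -0.001, 1.727]
ft_force: [0.0, -0.3, -1.1]
grip_width: 17.2
grasp_force: 58.7
16.5 [0.1891 0.8001 0.63   1.8968 0.017  1.5994]
[ 578.2233 -206.6731  308.7   ] (array([ 0.0217, -0.1565, -0.0097]), array([-0.5169, -2.1215,  0.0417]))
```

```bash
python3 -m creep '[[0.0043,-0.03,-0.002,0,0,0.18,10],[0.0086,-0.062,-0.004,-0.02,0,0.36,10],[0.0129,-0.094,-0.006,-0.04,-0.03,0.55,10],[0.017,-0.124,-0.008,-0.06,-0.2,0.58,10],[0.0217,-0.1565,-0.0097,-0.08,-0.42,0.58,10]]'
python3 -m creep '[[0,0,0,-0.04,-0.24,0,10],[0,0,0,-0.08,-0.48,0,10],[0,0,0,-0.13,-0.73,0,10],[0,0,0,-0.2,-1,0,10]]'
python3 -m creep '[[0,0,0,-0.08,-0.24,0,10],[0,0,0,-0.16,-0.48,-0.03,10],[0,0,0,-0.24,-0.7,-0.1,10],[0,0,0,-0.24,-0.7,-0.1,10],[0,0,0,-0.24,-0.7,-0.1,10]]'
python3 - <<'E'
from h import *
s=read_state();print(s["joints"])
for up in (50,5): print(go(tcp(VB+VX*5+VY*38+[0,0,74+up],Rvert(PSV)),Rvert(PSV)))
E
```

```text
t: 17.0
tcp_pos: [665.0, 134.2, 417.6]
tcp_rot: [3.134, 0.001, 1.698]
ft_force: [1.9, -0.5, -0.0]
grip_width: 16.9
grasp_force: 58.7
t: 17.4
tcp_pos: [626.3, -61.7, 415.7]
tcp_rot: [-3.142, 0.001, 1.696]
ft_force: [0.8, 0.5, -0.0]
grip_width: 17.0
grasp_force: 58.8
t: 17.9
tcp_pos: [578.4, -201.3, 395.2]
tcp_rot: [-3.141, -0.0, 1.693]
ft_force: [-0.2, 0.9, -1.0]
grip_width: 17.1
grasp_force: 58.8
[-0.4717  0.3697  0.1594  1.3615 -0.0005  0.9769]
(array([-0.    , -0.0003,  0.0009]), array([-0.0011, -0.0271, -0.4826]))
(array([-0.    , -0.0003,  0.0009]), array([-0.0011, -0.0271, -0.7076]))
```

```bash
python3 -m creep '[[0,0,0.0009,-0.001,-0.02,-0.16,10],[0,0,0.0009,-0.001,-0.025,-0.32,10],[0,0,0.0009,-0.001,-0.025,-0.48,10],[0,0,0.0009,-0.001,-0.025,-0.48,10],[0,0,0.0009,-0.001,-0.025,-0.55,10],[0,0,0.0009,-0.001,-0.025,-0.63,10],[0,0,0.0009,-0.001,-0.025,-0.705,10],[0,0,0.0009,-0.001,-0.025,-0.705,10]]'
python3 -m creep '[[0,0,0,0,0,-0.01,10],[0,0,0,0,0,-0.018,10],[0,0,0,0,0,-0.018,10]]'
```

```text
t: 18.7
tcp_pos: [579.2, -204.0, 254.3]
tcp_rot: [-3.14, -0.0, 1.7]
ft_force: [-0.8, -0.2, -0.6]
grip_width: 16.8
grasp_force: 58.9
t: 19.0
tcp_pos: [579.2, -204.6, 253.2]
tcp_rot: [3.14, 0.002, 1.699]
ft_force: [-1.0, 2.1, 8.6]
grip_width: 16.9
grasp_force: 60.3
```

```bash
python3 -m creep '[[0,0,0,0,0,0.006,10],[0,0,0,0,0,0.006,40],[0,0,0,0,0,0.006,40],[0,0,0,0,0,0.006,45],[0,0,0,0,0,0.2,50],[0,0,0,0,0,0.4,50],[0,0,0,-0.15,0,0.6,50],[0,0,0,-0.3,0,0.7,50],[0,0,0,-0.4,0.05,0.7,50],[0,0,0,-0.4,0.05,0.7,50],[0,0,0,-0.4,0.05,0.7,50]]'
python3 - <<'E'
from h import *
s=read_state();c=camera("wrist");S=camera("scene");T=camera("top")
pickle.dump((s,c,S,T),open("w5.pkl","wb"))
a=c["color"][60:340,100:440];b=cv2.resize(S["color"][140:260,120:235],None,fx=2.3,fy=2.3)
t=cv2.resize(T["color"][185:305,355:460],None,fx=2.3,fy=2.3)
h=max(x.shape[0] for x in(a,b))
pad=lambda x:cv2.copyMakeBorder(x,0,h-x.shape[0],0,0,cv2.BORDER_CONSTANT)
m=np.hstack([pad(a),pad(b)]);cv2.imwrite("pics/m5.png",cv2.resize(m,None,fx=1.3,fy=1.3)[:600,:800])
# dark brown knob mask in wrist
hsv=cv2.cvtColor(c["color"],cv2.COLOR_BGR2HSV)
k=proj(c,[440.5,-293.7,108],s);print("pred knob top",k, proj(c,VB+VX*-105+[0,0,46],s))
AX=VB-VX*105
for q in(.3,.5,.7):
  a=-2-q+PSV;P=AX+50*np.array([np.cos(a),np.sin(a),0]);print(q,P,proj(c,[P[0],P[1],108],s),proj(c,[P[0],P[1],66],s))
print(s["tcp_pos"])
E
```

```text
t: 20.1
tcp_pos: [498.6, -194.9, 390.7]
tcp_rot: [-3.141, 0.0, 1.698]
ft_force: [-0.2, 0.1, 0.5]
grip_width: 50.1
grasp_force: 0.0
pred knob top [191.5961 310.8704] [242.7486 253.9352]
0.3 [ 445.4139 -299.2386   20.    ] [197.2698 317.6303] [207.4165 291.5996]
0.5 [ 437.8053 -292.7751   20.    ] [188.2943 309.4687] [199.6252 284.3069]
0.7 [ 431.6325 -284.9289   20.    ] [181.108 299.853] [193.4235 275.7305]
[ 498.6088 -194.9005  390.7193]
```

View pics/m5.png

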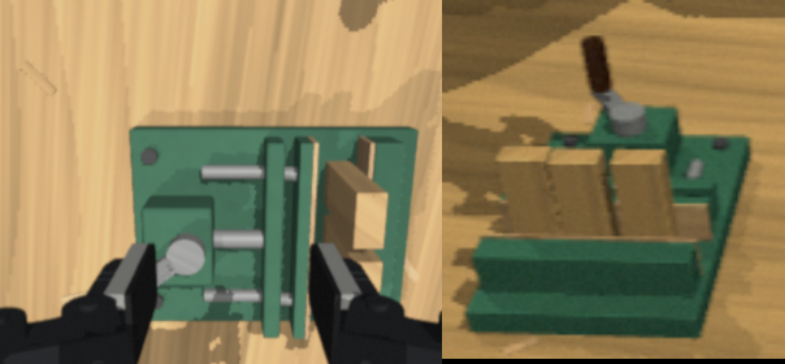

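All three blocks stand upright in the vise, wrist block end faces from crop (370,220) down. The hub is at wrist px (242,258), matching the axis estimate. The scene view shows the knob unchanged at about (170,154)-(173,170). Next I pinch the knob.

```bash
python3 -m creep '[[0,0,0,-0.1,-0.17,-0.1,50],[0,0,0,-0.2,-0.34,-0.2,50],[0,0,0,-0.29,-0.4955,-0.3,50],[0,0,0,-0.29,-0.4955,-0.42,50],[0,0,0,-0.29,-0.4955,-0.42,50],[0,0,0,-0.29,-0.4955,-0.42,50]]'
python3 - <<'E'
from h import *
s=read_state();c=camera("wrist");pickle.dump((s,c),open("w6.pkl","wb"));cv2.imwrite("pics/w6.png",c["color"][100:420,80:480])
for z in (66,108):print(proj(c,[440.5,-294,z],s)-[80,100])
print(go(np.array([440.5,-294,92+G]),Rvert(PSV)))
S=camera("scene");T=camera("top");print(proj(S,[440.5,-294,87]),proj(T,[440.5,-294,108]))
E
```

```text
t: 20.85
tcp_pos: [441.1, -294.1, 306.3]
tcp_rot: [-3.14, -0.001, 1.699]
ft_force: [0.5, 0.5, 0.9]
grip_width: 49.9
grasp_force: 0.0
[199.2313 118.8159]
[199.2154 143.7191]
(array([ 0.0001, -0.0003, -0.0011]), array([-0.0044, -0.0004, -0.3016]))
[171.0142 161.7773] [441.0651 289.6911]
```

View pics/w6.png

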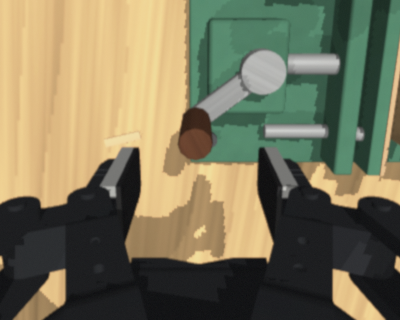

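```bash
python3 - <<'E'
from h import *
s,c=pickle.load(open("w6.pkl","rb"))
print(plane(c,(344,172),71,s),plane(c,(275.5,244),108,s))
E
python3 -m creep '[[0,0,0,-0.012,0,-0.15,50],[0,0,0,-0.012,0,-0.3,50],[0,0,0,-0.012,0,-0.3,50],[0,0,0,-0.012,0,-0.3,10],[0,0,0,-0.012,0,-0.3,10],[0,0,0,-0.012,0,-0.3,10],[0,0,0,-0.012,0,-0.3,10],[0,0,0,-0.012,0,-0.3,10]]'
```

```text
[ 474.0296 -259.3579   71.    ] [ 438.6651 -294.389   108.    ]
t: 21.8
tcp_pos: [438.6, -294.3, 248.3]
tcp_rot: [3.141, 0.002, 1.699]
ft_force: [-0.6, 1.0, 6.0]
grip_width: 16.8
grasp_force: 58.3
```

```bash
cat > arc.py <<'E'
from h import *
import sys
A=np.array([474.2,-258.9]);s=read_state();q=float(sys.argv[1])
p=s["tcp_pos"][:2];v=p-A;a=np.arctan2(v[1],v[0]);print("q",(-2-(a-PSV))%(2*np.pi),"r",np.hypot(*v),s["ft_force"],s["t"])
a0=-2-q+PSV
for d in map(float,sys.argv[2:]):
    b=a0-d+q;print(d,np.round((A+50.1*np.array([np.cos(b),np.sin(b)])-p)/200,3))
E
python3 arc.py 0.484 .6 .7 .8 .9 1 1.1 1.2 1.3 1.4
```

```text
q 0.48409802002791924 r 50.151133152405 [-0.6288  0.9508  5.9935] 21.8
0.6 [-0.019  0.022]
0.7 [-0.034  0.042]
0.8 [-0.046  0.064]
0.9 [-0.056  0.087]
1.0 [-0.064  0.111]
1.1 [-0.069  0.135]
1.2 [-0.072  0.16 ]
1.3 [-0.073  0.185]
1.4 [-0.07  0.21]
```

```bash
python3 -m creep '[[0,0,0,-0.019,0.022,0,10],[0,0,0,-0.034,0.042,0,10],[0,0,0,-0.046,0.064,0,10],[0,0,0,-0.056,0.087,0,10],[0,0,0,-0.064,0.111,0,10],[0,0,0,-0.064,0.111,0,10]]'; python3 arc.py 1 1.1 1.2 1.3 1.4 1.5 1.6 1.7 1.8
```

```text
t: 22.4
tcp_pos: [426.0, -272.5, 248.3]
tcp_rot: [3.14, 0.004, 1.698]
ft_force: [0.1, -3.5, 4.2]
grip_width: 16.3
grasp_force: 58.6
q 0.9916783813683376 r 50.08405810568249 [ 0.0568 -3.4614  4.2405] 22.4
1.1 [-0.006  0.026]
1.2 [-0.009  0.051]
1.3 [-0.009  0.076]
1.4 [-0.007  0.101]
1.5 [-0.003  0.126]
1.6 [0.004 0.15 ]
1.7 [0.014 0.173]
1.8 [0.025 0.195]
```

Forces are low, so the axis is good. Continuing.

```bash
python3 -m creep '[[0,0,0,-0.006,0.026,0,10],[0,0,0,-0.009,0.051,0,10],[0,0,0,-0.009,0.076,0,10],[0,0,0,-0.007,0.101,0,10],[0,0,0,-0.003,0.126,0,10],[0,0,0,0.004,0.15,0,10],[0,0,0,0.014,0.173,0,10],[0,0,0,0.025,0.195,0,10],[0,0,0,0.025,0.195,0,10]]'; python3 arc.py 1.8 1.9 2 2.1 2.2 2.3
```

```text
t: 23.3
tcp_pos: [431.0, -233.3, 248.2]
tcp_rot: [3.141, 0.004, 1.698]
ft_force: [-1.7, -3.7, 7.3]
grip_width: 16.3
grasp_force: 58.8
q 1.8012299579850781 r 50.24530382710169 [-1.7458 -3.743   7.3423] 23.3
1.9 [0.014 0.02 ]
2.0 [0.03 0.04]
2.1 [0.048 0.057]
2.2 [0.067 0.073]
2.3 [0.088 0.087]
```

```bash
python3 -m creep '[[0,0,0,0.014,0.02,0,10],[0,0,0,0.022,0.03,0,10],[0,0,0,0.03,0.04,0,10],[0,0,0,0.039,0.049,0,10],[0,0,0,0.048,0.057,0,10],[0,0,0,0.067,0.073,0,10],[0,0,0,0.067,0.073,0,10]]'; python3 arc.py 2.2 2.3 2.4 2.5 2.6 2.7 2.75
```

```text
t: 24.0
tcp_pos: [444.2, -218.7, 248.2]
tcp_rot: [3.142, 0.003, 1.698]
ft_force: [-3.7, -3.5, 9.2]
grip_width: 16.5
grasp_force: 59.0
q 2.196513790145893 r 50.1557489327927 [-3.6595 -3.4755  9.1948] 24.0
2.3 [0.022 0.014]
2.4 [0.044 0.026]
2.5 [0.067 0.035]
2.6 [0.091 0.042]
2.7 [0.116 0.047]
2.75 [0.128 0.049]
```

```bash
python3 -m creep '[[0,0,0,0.022,0.014,0,10],[0,0,0,0.044,0.026,0,10],[0,0,0,0.067,0.035,0,10],[0,0,0,0.091,0.042,0,10],[0,0,0,0.116,0.047,0,10],[0,0,0,0.123,0.048,0,10],[0,0,0,0.123,0.048,0,10]]'; python3 arc.py 2.7 2.75
```

```text
t: 24.7
tcp_pos: [468.0, -209.0, 248.1]
tcp_rot: [-3.139, 0.003, 1.698]
ft_force: [-8.9, -3.1, 12.1]
grip_width: 16.2
grasp_force: 59.3
q 2.712889663119845 r 50.261458291224734 [-8.9009 -3.1036 12.0724] 24.7
2.75 [0.009 0.   ]
```

```bash
python3 -m creep '[[0,0,0,0,0,0,30],[0,0,0,0,0,0,40],[0,0,0,0,0,0,40],[0,0,0,0,0,0.15,40],[0,0,0,0,0,0.3,40],[0,0,0,0,0.1,0.5,40],[0,0,0,0.1,0.2,0.7,40],[0,0,0,0.2,0.3,0.75,40],[0,0,0,0.2,0.3,0.75,40],[0,0,0,0.2,0.3,0.75,40]]'
python3 - <<'E'
from h import *
s=read_state();c=camera("wrist");S=camera("scene");T=camera("top")
pickle.dump((s,c,S,T),open("w7.pkl","wb"))
a=c["color"][120:400,140:440];b=cv2.resize(S["color"][140:260,120:235],None,fx=2.33,fy=2.33)
e=cv2.resize(S["color"][180:275,320:475],(300,184));t=cv2.resize(T["color"][185:305,355:460],(268,306))
L=np.vstack([a,e]);R=np.vstack([b,cv2.resize(t,(b.shape[1],184+0))])
cv2.imwrite("pics/m7.png",np.hstack([cv2.resize(L,(380,560)),cv2.resize(R,(380,560))]))
E
```

```text
t: 25.7
tcp_pos: [508.6, -148.1, 396.2]
tcp_rot: [-3.14, -0.0, 1.7]
ft_force: [0.1, 0.1, -0.2]
grip_width: 40.2
grasp_force: 0.0
```

View pics/m7.png

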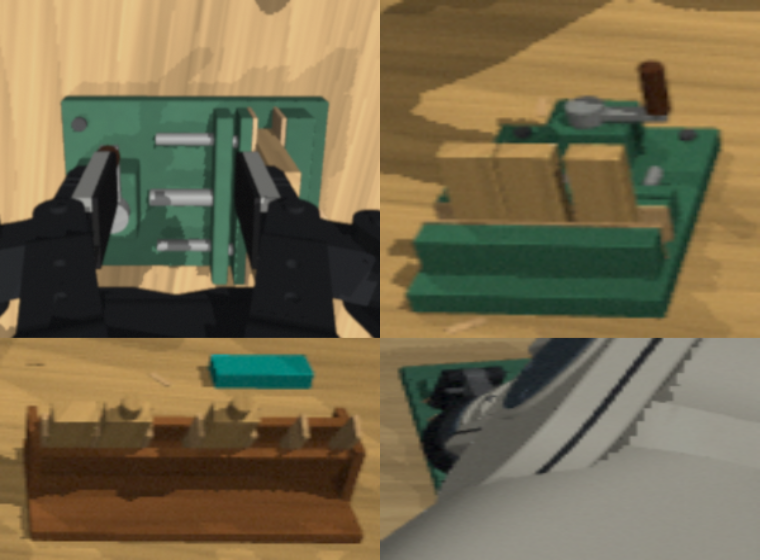

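The scene view shows all three blocks upright between the closed jaws and the knob round to crop (652,90). The rack still holds one plain and two tenoned blocks. The gripper is clear of everything, so I hand in.

```bash
python3 -c "
from rig import hand_in
print(hand_in())"
```

```text
the job is handed in; nothing more can be done
None
```

The job is handed in: three plain blocks stand upright in the vise, cranked to about 2.7 rad, the other three are still in the rack, and the arm has let go of everything; no verdict was returned.

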